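# Feel for the notch and release the ware-board dock

### The job

The ware board is locked in its dock. Put a fingertip on the yellow end of the rail's top edge and slide it along the edge, over the blue band and on, until it finds the notch; then press the dark key inside the notch all the way down so that it stays down, and take the hand away. Leave the cups and the brush where they are.

Things in the scene. Friction and masses are not known exactly. Their poses are not given: they have to be found in the camera images.
- dock: Fixed ware-board dock. Origin on the table under the middle line of a straight rail along the dock's y axis; z up, x towards the board behind. Rail 30 mm thick (x -15 to 15 mm), flat top edge at height 70 mm, y from +175 to -205: yellow to +130, grey to +100, blue to +70, bare aluminium to -100, grey housing to -205. Wooden ware board: x 34 to 206, top at 40 mm.
- bar_mid (a point): Point on the top edge of the rail's bare aluminium stretch (26 mm thick, edge 1 mm lower than the rest, 69 mm above the table), y = -20 mm of the dock; axes as the dock. The notch, 46 mm long along y, open at top, front and back, has its centre anywhere within 50 mm of this point to either side along y; it differs every time and is not reported: find it.
- start_pad: Yellow end pad of the rail, 30 x 45 mm seen from above, where the sweep starts; fixed to the dock, same axes as the dock. Origin at table height under the pad's centre (y = +152.5 mm of the dock), its top is 70 mm above it.
- blue_band: Blue band of the rail, 30 x 30 mm seen from above, which the fingertip passes over on its way; fixed to the dock, same axes. Origin at table height under the band's centre (y = +85 mm of the dock), its top is 70 mm above it.
- key (a joint): The dark steel release key, 24 x 42 mm from above, that fills the bottom of the notch. 0 = up (its top is 8 mm below the aluminium edge, 61 mm above the table); it slides straight down to 0.010 m = fully down (51 mm above the table) against about 3.5 N of friction, no spring: it stays where it is left.
- cup0: Terracotta cup, 74 mm across the rim, 80 mm high, standing loose on the ware board (its rim 120 mm above the table), its axis 120 mm or more behind the rail's middle line. Origin at the centre of its foot. A bystander.
- cup1: Terracotta cup, 74 mm across the rim, 80 mm high, standing loose on the ware board (its rim 120 mm above the table), its axis 120 mm or more behind the rail's middle line. Origin at the centre of its foot. A bystander.
- cup2: Terracotta cup, 74 mm across the rim, 80 mm high, standing loose on the ware board (its rim 120 mm above the table), its axis 120 mm or more behind the rail's middle line. Origin at the centre of its foot. A bystander.
- brush: Brush, 180 mm long, lying loose on the table beside the dock, to its right seen from the robot; origin near its middle, its length along its own x. A bystander.

How it is judged:
On the way, in this order (a step that is already met when the one before it is completed fails the run):
1. a fingertip touches the yellow pad, where the sweep starts (contact force between the fingers and start_pad above 0.3 N and value of joint key below 0.002 m), for 0.05 s.
2. the fingertip touches the blue band on its way along the edge, the key still up (contact force between the fingers and blue_band above 0.3 N and value of joint key below 0.002 m), for 0.05 s.
3. a fingertip in the notch has pressed the key at least 8.5 of its 10 mm down (value of joint key above 0.0085 m), for 0.1 s.
At the end, for the whole second after the job is handed in: The key is down by at least 8.5 of its 10 mm and stays there; each cup and the brush is within 20 mm of where it stood, the cups at rest (value of joint key above 0.0085 m and distance of each of cup0, cup1, cup2, brush from where it was at the start of the episode below 0.02 m and linear speed of each of cup0, cup1, cup2 below 0.02 m/s); the robot touches nothing.
It fails at once if a cup or the brush is moved more than 20 mm, or lifted, or a cup is tipped (distance of any of cup0, cup1, cup2, brush from where it was at the start of the episode above 0.02 m or angle between any of cup0, cup1, cup2's own z axis and vertical above 0.3 rad).
It also fails if it takes over 54 s, if anything falls off the work surface, if the arm or the gripper's body presses on something with over 40 N, if the wrist force passes 120 N, or if a joint passes its speed limit or range.

### The arm

A 7-joint arm with a two-finger parallel gripper is mounted at the origin on the work surface. World frame = base frame: x ahead of the robot, y to its left, z up, the work surface at z = 0. Lengths are in m, angles in rad, forces in N, time in s.
With the tool pointing down it reaches from about 0.4 to 0.9 m from the base axis. Payload 5.6 kg.
Tool frame: the origin (TCP) lies midway between the tips of the shut fingers; the grasp point (between the pads) lies 19 mm behind it; y points along the fingers, z is the direction in which the jaws open and shut, and the axes are right-handed (so a half turn about y gives the same grasp; the last joint's range is limited). The gripper opens to 92 mm and grips with 3 to 60 N. Pads are 20 mm wide; open, the fingers measure 128 mm over their backs; the gripper's body (75 mm by 189 mm) begins 69 mm behind the grasp point.
Start: joints at [1.106, 0.468, -0.012, 1.603, 0.006, 1.071, -0.056], TCP at [0.266, -0.593, 0.186] pointing down, gripper open.
Joint ranges: [-2.53, 2.53], [-0.31, 2.02], [-1.57, 1.55], [0.28, 2.44], [-1.29, 4.43], [0.15, 1.84], [-2.92, 2.92]. Speed limits (rad/s): [2.57, 2.57, 3.14, 3.14, 3.14, 3.14, 3.14].

### API

Orientations are given as a 3x3 rotation matrix whose columns are the frame's x, y, z axes.
In Python, from station import env, effector, solver, viewer, workorder, search_frame, tip_of gives the robot as it stands. Calls block until the motion is done:
- env.reach(position, orientation): joint-space move of the TCP to a pose.
- env.movel(position, frame=None, rate=0.15): straight line of the TCP; frame=None keeps the orientation; rate is the mean speed in m/s.
- env.goto_joints(angles): joint-space move.
- effector.release() and effector.grasp(squeeze=None): open the fingers fully, or close them until they stop; squeeze is the grip in N (None keeps the last).
- env.pause(seconds).
- solver.inverse_kinematics(position, orientation): joint angles nearest the present ones, or None.
- env.sense(): the state.
- viewer.read_camera(name): name is "scene" or "top"; returns (picture, depth): 384x512x3 uint8, red, green, blue; 384x512 float32, m along the optical axis (not along the pixel's ray), 0 where there is no reading.
- viewer.camera_info(name): a dict with "intrinsics" (3x3 intrinsics, pixels), "eye" and "rotation" of the camera in the world. Camera axes: x right, y up, looking along -z (the intrinsics and any distortion apply to the point x, -y, -z); pixel columns grow to the right and rows downward; lengths in m; the calibration is good to about 2 mm. A picture is of the moment at which its call begins. camera_info takes no time and is no camera call.
A pose or a line that the arm cannot do raises env.PlanningError and nothing moves.
- workorder.finish_job(): hands the job in, once; it reports no verdict.
Trained networks look in the newest picture that a camera, given by its name, has taken for a name from the list of things; names that differ only in an ending like _2 or _b are one class to them, and where a whole thing is asked for, a point or a joint stands for the part that bears it (a point fixed in the world has none). Each returns a list of dicts, best first, with "score" (0 to 1); they miss things now and then, are a little off and sometimes report something else, mostly with a low value. They report only what shows in the picture. A call takes as long as a camera call.
- search_frame(camera, name): "at" ([x, y, z] in m, in world coordinates, good to about 4 mm: the middle of the surface that is visible of it).
- tip_of(camera, name): "at" ([x, y, z] in m, in world coordinates, good to about 4 mm: a listed point, or the origin of a listed thing).
The state is a dict: "t": time; "joint_positions": joint angles; "joint_velocities": joint speeds; "tau": joint torques, N m; "ee_pos": TCP position; "tcp_rot": TCP orientation; "wrist_force": force on the tool from outside, world axes, zero at the start; "moment": the same for the moment, N m; "gripper_width": finger opening in m.
Only numpy, scipy, OpenCV 4.12 (cv2) and the standard library are available. Lean on these libraries where they do the work, as an engineer would, in place of code of your own. Each camera call takes 0.05 s, during which the arm holds its last target. There are 200 camera calls.

## Working session

There is one attempt and no reset: what is moved stays moved. The work goes in short steps, each a Python script; the robot and the scene stay as the last script left them, time stands still between calls to the robot, and variables do not carry over. Pictures are saved under pics/ and viewed, about 8 in all and at most 12, crops included, and the job is handed in when it is done.

```bash
mkdir -p pics; ls
python3 - <<'E'
from station import env, effector, solver, viewer, workorder, search_frame, tip_of
import cv2, numpy as np
for c in ["top","scene"]:
    p,d=viewer.read_camera(c); cv2.imwrite(f"pics/{c}0.png",p[:,:,::-1]); np.savez(f"{c}0.npz",p=p,d=d)
    for n in ["dock","bar_mid","start_pad","blue_band","key","cup0","brush"]:
        for f in (search_frame,tip_of):
            try: print(c,f.__name__,n,[(np.round(r["at"],3).tolist(),round(r["score"],2)) for r in f(c,n)[:3]])
            except Exception as e: print(c,n,e)
s=env.sense(); print(s["t"],s["tcp_rot"],s["wrist_force"],s["gripper_width"])
E
```

```text
pics
top call dock [([0.613, 0.065, 0.038], 0.7), ([0.54, 0.089, 0.063], 0.3)]
top call dock [([0.54, 0.099, -0.002], 0.62)]
top call bar_mid [([0.613, 0.062, 0.038], 0.96), ([0.539, 0.18, 0.07], 0.49)]
top call bar_mid [([0.54, 0.077, 0.073], 0.65)]
top call start_pad [([0.543, 0.25, 0.068], 0.58)]
top call start_pad [([0.545, 0.252, -0.004], 0.63)]
top call blue_band [([0.538, 0.181, 0.072], 0.6)]
top call blue_band [([0.544, 0.181, 0.0], 0.53)]
top call key [([0.543, 0.088, 0.064], 0.61)]
top key it knows: bar_mid, blue_band, brush, cup, dock, start_pad
top call cup0 [([0.704, 0.193, 0.087], 0.85), ([0.698, 0.093, 0.086], 0.68), ([0.679, -0.044, 0.08], 0.56)]
top call cup0 [([0.694, 0.091, 0.043], 0.87), ([0.67, -0.042, 0.042], 0.79), ([0.698, 0.185, 0.038], 0.71)]
top call brush [([0.464, -0.347, 0.018], 0.67)]
top call brush [([0.448, -0.349, 0.002], 0.8)]
scene call dock []
scene call dock [([0.54, 0.1, -0.0], 0.61)]
scene call bar_mid [([0.711, 0.183, 0.097], 0.72), ([0.71, 0.109, 0.044], 0.66)]
scene call bar_mid []
scene call start_pad [([0.558, 0.251, 0.058], 0.79)]
scene call start_pad [([0.546, 0.252, -0.0], 0.58)]
scene call blue_band [([0.559, 0.184, 0.058], 0.69), ([0.702, 0.091, 0.096], 0.57)]
scene call blue_band [([0.542, 0.182, -0.001], 0.8)]
scene call key [([0.551, 0.09, 0.06], 0.6)]
scene key it knows: bar_mid, blue_band, brush, cup, dock, start_pad
scene call cup0 [([0.702, 0.093, 0.095], 0.97), ([0.709, 0.186, 0.101], 0.95), ([0.689, -0.044, 0.099], 0.71)]
scene call cup0 [([0.691, 0.095, 0.039], 0.78), ([0.69, 0.185, 0.046], 0.73), ([0.675, -0.043, 0.044], 0.7)]
scene call brush [([0.479, -0.349, 0.016], 0.62)]
scene call brush [([0.445, -0.349, -0.003], 0.84)]
1.4 [[-9.12363571e-01 -4.73990223e-06  4.09380892e-01]
 [-4.09380889e-01 -1.00611416e-04 -9.12363567e-01]
 [ 4.55129053e-05 -9.99999995e-01  8.98537655e-05]] [-0.39198977  0.57858296 -0.22368361] 0.09191863377284919
```

```bash
cat > h.py <<'E'
import numpy as np, cv2
def cloud(d,ci):
    K=np.array(ci["intrinsics"]); v,u=np.mgrid[:d.shape[0],:d.shape[1]]
    P=np.stack([(u-K[0,2])/K[0,0]*d,-(v-K[1,2])/K[1,1]*d,-d],-1)
    return P@np.array(ci["rotation"]).T+np.array(ci["eye"])
E
python3 - <<'E'
from station import viewer
from h import *
z=np.load("top0.npz"); ci=viewer.camera_info("top"); print(ci)
W=cloud(z["d"],ci); p=z["p"].astype(int)
m=(z["d"]>0)&(abs(W[...,2]-.069)<.006)&(abs(W[...,0]-.54)<.03)&(W[...,1]>-.14)&(W[...,1]<.32)
Q=W[m]; print(m.sum(),Q.min(0),Q.max(0))
bins=np.arange(-.12,.3,.01)
for b in bins:
    s=(Q[:,1]>=b)&(Q[:,1]<b+.01)
    if s.any(): print(round(b,3),s.sum(),np.round([Q[s,0].min(),Q[s,0].max(),np.median(Q[s,2])],4),p[m][s].mean(0).round())
cv2.imwrite("pics/top0b.png",cv2.resize(z["p"][:,:,::-1],(800,600)))
E
```

```text
{'intrinsics': array([[359.92797978,   0.        , 252.56088136],
       [  0.        , 359.92797978, 193.0193849 ],
       [  0.        ,   0.        ,   1.        ]]), 'eye': array([ 0.42629193, -0.06080779,  1.01460475]), 'rotation': array([[-9.08758556e-04,  9.87066380e-01, -1.60309498e-01],
       [-9.99954846e-01, -2.41339394e-03, -9.19136121e-03],
       [-9.45937361e-03,  1.60293907e-01,  9.87024004e-01]])}
1376 [ 0.51814941 -0.10609359  0.0631802 ] [0.5596165  0.2744701  0.07454386]
-0.11 25 [0.5181 0.5451 0.0692] [69. 69. 70.]
-0.1 43 [0.5183 0.5452 0.0694] [68. 70. 74.]
-0.09 34 [0.5182 0.5453 0.07  ] [69. 71. 75.]
-0.08 44 [0.5182 0.5455 0.0691] [68. 70. 74.]
-0.07 48 [0.5183 0.5481 0.0695] [65. 68. 71.]
-0.06 48 [0.5185 0.548  0.0696] [65. 68. 71.]
-0.05 36 [0.5183 0.548  0.0688] [65. 67. 71.]
-0.04 46 [0.5187 0.5477 0.0692] [66. 68. 71.]
-0.03 45 [0.5191 0.5481 0.0697] [65. 68. 71.]
-0.02 44 [0.521  0.5481 0.0692] [67. 69. 72.]
-0.01 43 [0.521  0.548  0.0686] [77. 79. 83.]
-0.0 31 [0.5239 0.548  0.0691] [111. 112. 118.]
0.01 40 [0.5239 0.5479 0.0682] [113. 115. 121.]
0.
[... 509 characters left out ...]
0.13 34 [0.5268 0.5508 0.0675] [111. 112. 117.]
0.14 40 [0.5274 0.5535 0.0676] [111. 112. 117.]
0.15 39 [0.5296 0.5538 0.0677] [113. 114. 120.]
0.16 39 [0.5295 0.5538 0.0683] [ 99. 102. 110.]
0.17 43 [0.5268 0.5564 0.0684] [34. 52. 81.]
0.18 43 [0.5268 0.5561 0.0691] [28. 50. 81.]
0.19 47 [0.5272 0.5566 0.0693] [36. 53. 79.]
0.2 43 [0.5276 0.5566 0.069 ] [67. 69. 74.]
0.21 37 [0.5295 0.5566 0.0692] [68. 70. 73.]
0.22 43 [0.5295 0.5567 0.0684] [74. 73. 69.]
0.23 43 [0.5296 0.5566 0.0694] [111.  92.  35.]
0.24 44 [0.5296 0.559  0.0687] [114.  93.  32.]
0.25 44 [0.5295 0.5594 0.069 ] [114.  94.  33.]
0.26 42 [0.5296 0.5596 0.0686] [117.  95.  36.]
0.27 19 [0.53   0.5594 0.0676] [119.  97.  48.]
```

View pics/top0.png

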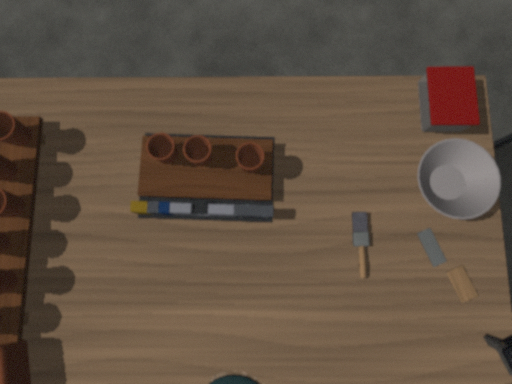

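View pics/scene0.png

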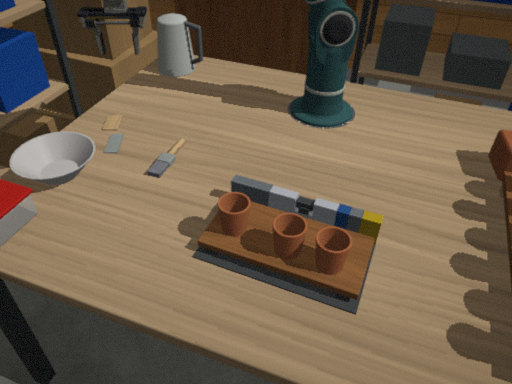

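```bash
cat >> h.py <<'E'
from station import env, effector, solver
a=.036; ey=np.array([np.sin(a),np.cos(a),0]); ex=np.array([np.cos(a),-np.sin(a),0]); O=np.array([.5395,.0995,0])
def R(s): 
    y=np.array([0,0,-1.]); return np.stack([np.cross(y,s*ex),y,s*ex],1)
def D(y,z,x=0): return O+ex*x+ey*y+np.array([0,0,z])   # dock -> world
def st(f0=0):
    s=env.sense(); e=s["ee_pos"]-O
    print("t %.2f x %.1f y %.1f z %.1f"%(s["t"],e@ex*1e3,e@ey*1e3,e[2]*1e3),np.round(s["wrist_force"]-f0,2)); return s
E
python3 - <<'E'
from h import *
effector.grasp(10)
q0=env.sense()["joint_positions"]; best=[]
for s in (1,-1):
    q=solver.inverse_kinematics(D(.1525,.15),R(s)); print(s,None if q is None else np.round(q,2))
    if q is not None: best.append((abs(np.array(q)-q0).max(),s))
s=min(best)[1]; print(best)
env.reach(D(.1525,.15),R(s)); st()
env.movel(D(.1525,.078)); env.pause(.2); f0=st()["wrist_force"]
z=.074
while z>.062:
    env.movel(D(.1525,z),rate=.05); r=st(f0)
    if r["wrist_force"][2]-f0[2]>2.5: break
    z-=.001
np.savez("st.npz",f0=f0,z=z)
print(env.sense()["gripper_width"])
E
```

```text
1 [ 0.24  0.69 -1.06  1.71  0.65  1.14 -1.04]
-1 [ 0.35  0.87 -1.33  1.71  0.88  1.3   1.94]
[(np.float64(1.046474299410679), 1), (np.float64(1.9932732457803612), -1)]
t 5.86 x 0.6 y 151.5 z 149.9 [-0.15 -0.8   0.37]
t 6.69 x 0.6 y 153.0 z 79.1 [ 0.52  0.57 -0.67]
t 6.94 x -0.0 y 152.3 z 73.9 [-0.31 -0.12 -0.38]
t 7.19 x -0.0 y 152.5 z 72.9 [-1.   -0.62  1.12]
t 7.44 x -0.1 y 152.5 z 71.9 [-1.16 -1.15  0.47]
t 7.69 x -0.0 y 152.5 z 70.9 [-0.06 -0.09  1.07]
t 7.94 x -0.0 y 152.5 z 69.9 [-0.88 -0.7   0.67]
t 8.19 x -0.0 y 152.5 z 69.0 [ 0.06 -1.05  0.76]
t 8.44 x -0.1 y 152.5 z 67.9 [-0.31 -0.07  0.56]
t 8.69 x -0.1 y 152.5 z 66.9 [-0.81 -0.4   1.36]
t 8.94 x -0.0 y 152.5 z 65.9 [-1.31  0.29  0.84]
t 9.19 x -0.0 y 152.5 z 64.9 [-1.03 -0.58  0.26]
t 9.44 x -0.1 y 152.5 z 63.9 [-0.67 -0.13  0.69]
t 9.69 x -0.1 y 152.5 z 62.9 [-0.82 -0.82  1.53]
0.0006248872864869791
```

Run:
```python
from station import viewer
from h import *
p,d=viewer.read_camera("scene"); ci=viewer.camera_info("scene")
a_=cv2.resize(p[130:300,180:400,::-1],None,fx=3,fy=3,interpolation=cv2.INTER_CUBIC); cv2.imwrite("pics/s1.png",a_)
W=cloud(d,ci)
p2,d2=viewer.read_camera("top"); np.savez("t1.npz",p=p2,d=d2)
W2=cloud(d2,viewer.camera_info("top"))
for n,w in(("scene",W),("top",W2)):
    m=(w[...,1]>.225)&(w[...,1]<.275)&(abs(w[...,0]-.545)<.05)&(w[...,2]>.05)
    q=w[m]; print(n,len(q)); 
    for zz in np.arange(.055,.2,.01):
        k=q[(q[:,2]>zz)&(q[:,2]<zz+.01)]
        if len(k): print(round(zz,3),len(k),k.min(0).round(3),k.max(0).round(3))
st()
```

```text
scene 3982
0.055 63 [0.557 0.225 0.055] [0.564 0.271 0.065]
0.065 214 [0.53  0.225 0.065] [0.563 0.271 0.074]
0.085 2 [0.548 0.246 0.092] [0.555 0.259 0.094]
0.095 24 [0.548 0.24  0.096] [0.561 0.259 0.105]
0.105 26 [0.558 0.241 0.105] [0.562 0.258 0.115]
0.115 15 [0.559 0.24  0.116] [0.562 0.258 0.121]
0.195 108 [0.516 0.225 0.196] [0.579 0.275 0.205]
top 1304
0.185 4 [0.579 0.225 0.194] [0.589 0.23  0.194]
0.195 15 [0.576 0.225 0.195] [0.593 0.23  0.201]
t 9.79 x -0.0 y 152.5 z 63.0 [-0.14  0.05 -0.65]
```

View pics/s1.png

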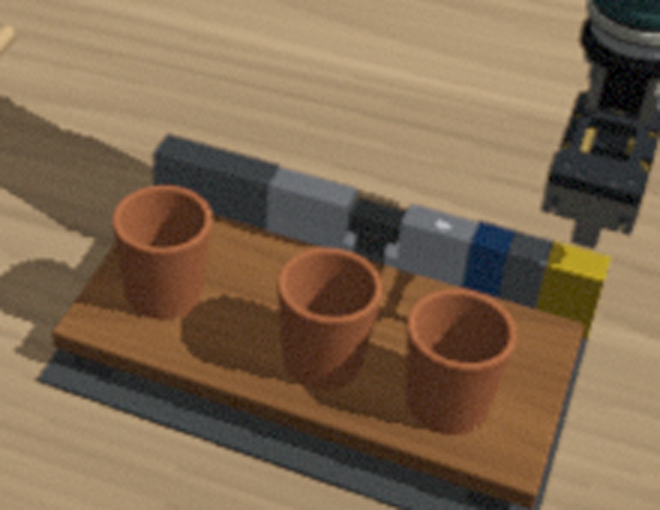

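The crop shows the fingertip at about (585,243), hovering above the yellow pad. Depth puts the tip at z≈92 mm, although the reported TCP is z=63 mm. So the tip is about 25 mm higher than reported. I'll keep descending by force and calibrate on contact.

```bash
cat >> h.py <<'E'
def F(f0=0,n=6): return np.mean([env.sense()["wrist_force"] for _ in range(n)],0)-f0
E
python3 - <<'E'
from h import *
env.pause(.1); f0=F(); print(f0,F(f0))
z=.061
while z>.030:
    env.movel(D(.1525,z),rate=.05); f=F(f0)
    if f[2]>1.5: st(f0)
    if f[2]>3: break
    z-=.001
print(f); env.pause(.1); print(F(f0)); st(f0)
np.savez("st.npz",f0=f0,z=z)
E
```

```text
[ 0.27001425  0.80949149 -0.92257802] [0. 0. 0.]
t 10.64 x -0.1 y 152.5 z 58.9 [-0.08 -1.14  2.46]
t 11.89 x -0.1 y 152.5 z 53.9 [ 0.2  -1.28  1.82]
t 13.39 x -0.0 y 152.4 z 47.9 [-0.52 -1.74  1.65]
t 14.14 x -0.0 y 152.4 z 44.9 [ 0.39 -0.55  2.14]
t 15.14 x 0.1 y 152.6 z 41.6 [-1.65 -1.35  6.32]
[-1.64790767 -1.34749184  6.31511828]
[-2.10603739 -1.52249094  5.82816558]
t 15.24 x 0.1 y 152.6 z 41.6 [-2.11 -1.52  5.83]
```

Run:
```python
from h import *
f0=np.load("st.npz")["f0"]
for y in (.13,.11,.095,.085,.075):
    env.movel(D(y,.0408),rate=.05); st(); print(F(f0).round(1))
y=.075; z=.0408; free=0
while y>-.06:
    y-=.005
    env.movel(D(y,z),rate=.05); f=F(f0); s=env.sense(); print(round(y*1e3),round(z*1e3,1),"act %.1f"%(s["ee_pos"][2]*1e3),f.round(1))
    if abs(f).max()>20: break
    if f[2]<3:
        if z>.0392: z-=.0008; free=0
        else:
            free+=1
            if free==2: break
    else: free=0
st(f0)
```

```text
t 15.84 x 0.6 y 130.2 z 41.6 [-0.55  3.16  5.38]
[-0.8  2.4  6.3]
t 16.39 x 0.6 y 109.9 z 41.6 [-0.68  3.56  7.89]
[-0.9  2.8  8.8]
t 16.84 x 0.5 y 94.9 z 41.5 [0.04 4.16 7.48]
[-0.2  3.4  8.4]
t 17.19 x 0.4 y 85.1 z 41.5 [-1.45  3.25  8.4 ]
[-1.7  2.4  9.3]
t 17.54 x 0.4 y 75.1 z 41.5 [-0.84  3.79  7.79]
[-1.1  3.   8.7]
70 40.8 act 41.5 [-0.7  3.7  8.3]
65 40.8 act 41.5 [-1.5  3.7  9.1]
60 40.8 act 40.6 [-1.1  1.   7.7]
55 40.8 act 40.5 [-1.1  1.1  5.9]
50 40.8 act 40.6 [-2.7  0.8  7.1]
45 40.8 act 40.6 [-1.7 -0.5  6.1]
40 40.8 act 40.6 [-1.4  0.5  4.6]
35 40.8 act 40.6 [-1.1 -0.9  3.5]
30 40.8 act 40.6 [-1.6 -0.8  2.3]
25 40.0 act 40.6 [-0.7  2.6  5.4]
20 40.0 act 40.6 [-1.1  2.7  6.2]
15 40.0 act 40.5 [-1.2  3.5  8. ]
10 40.0 act 40.5 [-0.8  3.2  7.2]
5 40.0 act 39.1 [ 0.5 -0.5  1. ]
0 39.2 act 38.7 [-0.4 -0.4  0.8]
-5 39.2 act 39.1 [ 0.1 -1.2  0.6]
t 21.54 x 0.0 y -5.5 z 39.1 [ 0.13 -1.17  0.61]
```

The drop at y≈+5 matches the camera's notch (edges at +13 and −32, centre about −9.5). Next I press the key.

Run:
```python
from h import *
f0=np.load("st.npz")["f0"]
env.movel(D(-.0095,.0385),rate=.05); st(f0)
z=.035
while z>.0195:
    env.movel(D(-.0095,z),rate=.04); f=F(f0); print(round(z*1e3,1),"act %.1f"%(env.sense()["ee_pos"][2]*1e3),f.round(1))
    if f[2]>16 or abs(f[:2]).max()>15: break
    z-=.0015
env.pause(.3); st(f0)
```

```text
t 21.79 x -0.0 y -9.9 z 38.4 [-0.29 -0.09  0.56]
35.0 act 34.7 [-0.8 -0.4  1.3]
33.5 act 33.4 [ 0.1 -0.9  1. ]
32.0 act 32.0 [ 0.5 -0.1  0.5]
30.5 act 30.5 [-0.2 -1.4  2.3]
29.0 act 28.9 [-0.6 -0.6  1.5]
27.5 act 27.4 [ 0.4 -0.3  1.9]
26.0 act 25.9 [ 0.1 -0.3  2. ]
24.5 act 24.4 [-1.1 -0.1  1.5]
23.0 act 22.8 [ 0.7 -1.3  1.1]
21.5 act 22.5 [-2.5 -1.6 13.1]
20.0 act 22.3 [-6.8 -3.9 24.1]
t 24.84 x 0.1 y -9.6 z 22.4 [-6.57 -4.06 24.11]
```

The key bottomed out 18.2 mm below the aluminium edge, against 8 + 10 = 18 mm expected. I'll retract and check.

Run:
```python
from station import viewer
from h import *
f0=np.load("st.npz")["f0"]
env.movel(D(-.0095,.17),rate=.1); env.movel(np.array([.40,-.25,.2]),rate=.2); st(f0)
z0=np.load("top0.npz"); p,d=viewer.read_camera("top"); ci=viewer.camera_info("top")
for n,dd in(("before",z0["d"]),("after",d)):
    W=cloud(dd,ci)-O; x=W@ex; y=W@ey
    k=(abs(x)<.009)&(abs(y+.0095)<.015); e=(abs(x)<.009)&(abs(y-.035)<.015); print(n,np.median(W[k][:,2]),np.median(W[e][:,2]))
ps,_=viewer.read_camera("scene"); cv2.imwrite("pics/s2.png",cv2.resize(ps[120:310,150:400,::-1],None,fx=3,fy=3))
```

```text
t 28.48 x -126.5 y -353.4 z 200.0 [-0.66 -0.44  0.78]
before 0.060320623135419305 0.06760057806973113
after 0.05048415488725344 0.06806448974205964
```

View pics/s2.png

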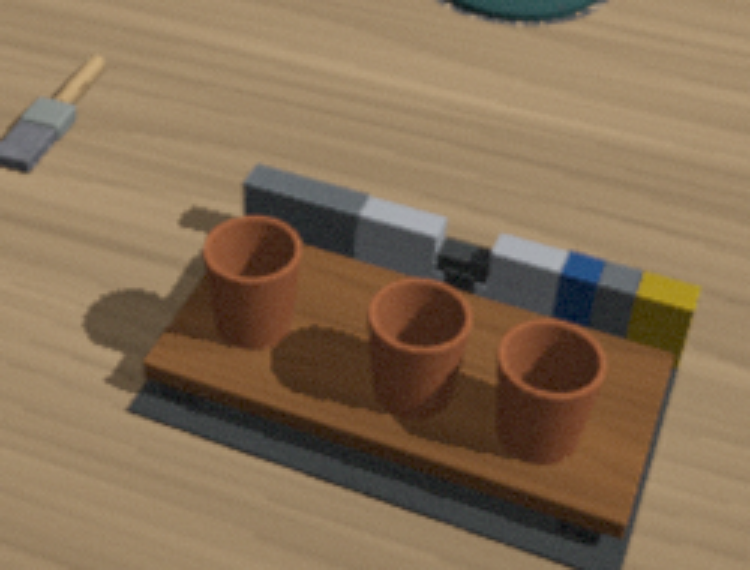

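The picture shows the key sunk in the notch at about (463,262). The cups and brush are undisturbed and the arm is clear.

```bash
python3 -c "
from station import workorder; workorder.finish_job()"
```

```text
the job is handed in; nothing more can be done
```

The key is fully down and stayed down after the hand left, and the job is handed in. `finish_job` gives no verdict.

- **Sweep:** The shut fingertips touched the yellow pad at about 6 N. They slid over the blue band at about 8–9 N and dropped into the notch at dock y ≈ +5 mm, which agrees with the notch centre of −9.5 mm I measured from the camera.
- **Press:** The key hit its stop 18.2 mm below the aluminium edge, against 18 mm expected, with a peak of about 24 N.
- **Last checks:** Camera depth showed the key top going from 60.3 mm to 50.5 mm. By eye in the last picture, the cups and brush are where they were; I did not re-measure them. The robot was clear of everything with no wrist load, at t ≈ 28.5 s.
- **Disagreement:** The reported TCP height was about 28 mm lower than the real fingertip height. The pad, edge and key stop were all met 28–29 mm below their listed heights, and the camera showed the same. My first descent stopped in the air because of this, so I worked from contact force and relative heights instead.

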